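# Slide a brooch carrier home in the loading track

### The job

Lift the carrier that holds the silver star brooch by its brass post and set it flat on the near, open end of the loading track's deck, between the rails. Then slide it along the deck, staying on it, until it drops into the pocket farther along and lies flat and fully home there; do it gently, never pressing or jamming it hard against the track (the stones are held only by pitch), and let go. Leave the round brooch's carrier and everything else on the bench where it is.

Things in the scene. Friction and masses are not known exactly. Their poses are not given: they have to be found in the camera images.
- star_carrier: Carrier to move, 0.2 to 0.33 kg: pale beech plate 84 (its x) x 58 (y) x 10 mm, origin at the centre of its underside. On it: a square brass grip post, 18 x 18 mm, centred at x = -24 mm, top 50 mm above the underside; and at x = +18 mm a dark pitch dome, radius 21 mm, with a silver star brooch, up to 25 mm above the underside. Starts flat on the bench, x roughly away from the robot.
- star_grip (a point): Point on the axis of the star carrier's brass post, 36 mm above the carrier's underside (26 mm above the plate's top), a good height for gripping the post's two faces that look along the carrier's y.
- track: Loading track, fixed to the bench: green base 270 (its x) x 90 (y) x 9 mm, origin at the centre of its underside, x along the track from its near (robot's) end to its far end. Steel rails along both sides leave a channel 63 mm wide, centred on y = 0; their top edges flare outward from 24 to 30 mm above the bench. Between them: an aluminium nest plate, deck 20 mm above the bench.
- pocket_range (a point): Fixed point of the track at x = +45 mm, deck height. The nest plate's only pocket (black floor, 5 mm deep, 87 mm long, as wide as the channel) has its centre within 12 mm of here along x; exactly where is not measured. Beyond it the plate goes on flush with the deck. A free carrier pushed along tips nose down at the pocket's near edge and drops flat when its tail clears it.
- set_down (a point): Point on the deck's surface, mid channel, 62 mm before the track's origin (x = -62 mm): the middle of the place where the carrier is to be set down, always fully on the deck. Either end of the carrier may lead. Pushing the free carrier takes 1 to 3 N on the deck and can reach about 6 N while it is tipped; it stops hard at the end of the pocket.
- round_carrier: The other carrier, to be left alone: same plate and size, with a black post at x = -24 mm and a round brass brooch with a blue stone. Origin at the centre of its underside.
- polish_wheel: Red-brown rubber polishing wheel lying flat, 32 mm across, 6 mm high; origin under its centre. Leave alone.
- stone_dish: White ceramic dish, 80 mm across, 22 mm high; origin under its centre. Leave alone.
- pitch_jar: Amber jar with black cap, 56 mm across, 70 mm high; origin under its centre. Leave alone.
- chasing_hammer: Hammer lying on the bench, 220 mm long along its x. Leave alone.
- graver: Graver with wooden handle lying on the bench, 150 mm long along its x. Leave alone.
- bench_block: Square steel block 80 x 80 x 22 mm; origin under its centre. Leave alone.
- ring_mandrel: Tapered steel rod 200 mm long, 24 mm thick at one end, lying on the bench. Leave alone.
Mind the look-alikes: they are no part of the job. Leave any green or red look-alike of the star_carrier alone.

How it is judged (in metres and radians):
On the way, in this order (a step that is already met when the one before it is completed fails the run):
1. the star carrier lies flat on the near deck, between the rails, short of the pocket (y of star_carrier in the frame of track between -0.006 and 0.006 m and angle between the x axis of star_carrier and the x axis of track, either way round below 0.12 rad and z of star_carrier in the frame of track between 0.0175 and 0.0225 m and angle between star_carrier's own z axis and vertical below 0.06 rad and contact force between star_carrier and track above 0.3 N and x of star_carrier in the frame of track between -0.1 and -0.036 m), for 0.2 s.
2. it has slid along the deck, in contact with it, up to the pocket's edge (y of star_carrier in the frame of track between -0.006 and 0.006 m and angle between the x axis of star_carrier and the x axis of track, either way round below 0.12 rad and z of star_carrier in the frame of track between 0.0175 and 0.0225 m and angle between star_carrier's own z axis and vertical below 0.06 rad and contact force between star_carrier and track above 0.3 N and x of star_carrier in the frame of track above -0.03 m), for 0.05 s.
3. it has dropped into the pocket (y of star_carrier in the frame of track between -0.006 and 0.006 m and angle between the x axis of star_carrier and the x axis of track, either way round below 0.12 rad and z of star_carrier in the frame of track below 0.017 m and angle between star_carrier's own z axis and vertical below 0.03 rad and x of star_carrier in the frame of track above 0.028 m), for 0.2 s.
At the end, for the whole second after the job is handed in: The star carrier lies in the pocket, at rest and released: its underside within 1.5 mm of the pocket floor, flat within 0.025 rad, in line with the track (y of star_carrier in the frame of track between -0.006 and 0.006 m and angle between the x axis of star_carrier and the x axis of track, either way round below 0.12 rad and z of star_carrier in the frame of track between 0.012 and 0.0165 m and x of star_carrier in the frame of track between 0.028 and 0.062 m and angle between star_carrier's own z axis and vertical below 0.025 rad and linear speed of star_carrier below 0.02 m/s); the robot touches nothing.
It fails at once if the star carrier is pressed or knocked against the track with more than 40 N (contact force between star_carrier and track above 40 N).
It fails at once if the round carrier or another thing on the bench is moved by more than 15 mm (distance of any of round_carrier, polish_wheel, stone_dish, pitch_jar, chasing_hammer, graver, bench_block, ring_mandrel from where it was at the start of the episode above 0.015 m).
It also fails if it takes over 58 s, if anything falls off the work surface, if the arm or the gripper's body presses on something with over 40 N, if the wrist force passes 120 N, or if a joint passes its speed limit or range.

### The arm

A 6-joint arm with a two-finger parallel gripper is mounted at the origin on the work surface. World frame = base frame: x ahead of the robot, y to its left, z up, the work surface at z = 0. Lengths are in mm, angles in rad, forces in N, time in s.
With the tool pointing down it reaches from about 375 to 975 mm from the base axis. Payload 3.8 kg.
Tool frame: the origin (TCP) lies at the centre of the arm's flange, where the gripper is bolted on; the fingertips stand r.nose_length ahead of it and the grasp point (between the pads) lies 147 mm ahead of it (r.nose_length is the distance from the TCP to the fingertips, in mm); z points along the fingers, y is the line along which they close (so a half turn about z gives the same grasp; the last joint's range is limited). The gripper opens to 88 mm and grips with 3 to 60 N. Pads are 18 mm wide; open, the fingers measure 123 mm over their backs; the gripper's body (75 mm by 187 mm) begins 45 mm behind the grasp point.
Start: joints at [-1.357, 0.264, 1.604, -0, 1.274, -0.037], TCP at [167.516, -653.879, 404.706] pointing down, gripper open.
Joint ranges: [-2.63, 2.63], [-0.94, 2.18], [0.31, 2.57], [-1.31, 4.45], [0, 2.66], [-2.55, 2.55]. Speed limits (rad/s): [2.57, 2.57, 3.14, 3.14, 3.14, 3.14].

### API

Orientations are given as a 3x3 rotation matrix whose columns are the frame's x, y, z axes.
In Python, from station import r, claw, eyes gives the robot as it stands. Calls block until the motion is done:
- r.movep(position, orientation): joint-space move of the TCP to a pose.
- r.movel(position, ori=None, velocity=150): straight line of the TCP; ori=None keeps the orientation; velocity is the mean speed in mm/s.
- r.move_j(angles): joint-space move.
- claw.command_gripper(opening): finger opening in mm; the grip force is fixed at half the most; returns when the fingers have stopped.
- r.hold(seconds).
- r.solve_ik(position, orientation): joint angles nearest the present ones, or None.
- r.sense(): the state.
- eyes.snapshot(name): name is "scene" or "top" or "wrist"; returns the picture (384x512x3 uint8, red, green, blue); there is no depth.
- eyes.camera_model(name): a dict with "camera_matrix" (3x3 intrinsics, pixels), "rvec" (rotation vector, rad) and "tvec" (3), from world to camera coordinates, as OpenCV has them. Camera axes: x right, y down, z forward; pixel columns grow to the right and rows downward; lengths in mm; the calibration is good to about 2 mm. A picture is of the moment at which its call begins: read the wrist's pose just before it. camera_model takes no time and is no camera call; for the wrist camera it gives the pose at the moment of the call.
A pose or a line that the arm cannot do raises r.MotionError and nothing moves.
- r.close_job(): hands the job in; it is judged then, once.
The state is a dict: "time_s": time; "q": joint angles; "qvel": joint speeds; "joint_efforts": joint torques, N m; "ee_pos": TCP position; "eef_rot": TCP orientation; "ft_force": force on the tool from outside, world axes, zero at the start; "ft_torque": the same for the moment, N m; "grip_width": finger opening in mm; "grip_force": force on a finger pad.
Only numpy, scipy, OpenCV 4.12 (cv2) and the standard library are available. Lean on these libraries where they do the work, as an engineer would, in place of code of your own. Each camera call takes 0.05 s, during which the arm holds its last target. There are 200 camera calls.

## Working session

There is one attempt and no reset: what is moved stays moved. The work goes in short steps, each a Python script; the robot and the scene stay as the last script left them, time stands still between calls to the robot, and variables do not carry over. Pictures are saved under pics/ and viewed, at most 10 in all, crops included, and the job is handed in when it is done.

```bash
ls; mkdir -p pics
python3 - <<'E'
from station import r,claw,eyes
import cv2,numpy as np
a=eyes.snapshot("top");b=eyes.snapshot("scene")
cv2.imwrite("pics/top.png",cv2.resize(a[:,:,::-1],(800,600),interpolation=cv2.INTER_CUBIC))
cv2.imwrite("pics/scene.png",cv2.resize(b[:,:,::-1],(800,600),interpolation=cv2.INTER_CUBIC))
for n in("top","scene","wrist"):
    m=eyes.camera_model(n);print(n,m)
s=r.sense();print(s["time_s"],s["ee_pos"],s["eef_rot"],r.nose_length,s["ft_force"])
E
```

```text
pics
top {'camera_matrix': array([[478.28413648,   0.        , 249.01759352],
       [  0.        , 478.28413648, 196.11747903],
       [  0.        ,   0.        ,   1.        ]]), 'rvec': array([ 2.18378908, -2.14761872,  0.14893069]), 'tvec': array([ -54.28791143,  543.69140243, 1340.66263404])}
scene {'camera_matrix': array([[477.12559207,   0.        , 251.44416389],
       [  0.        , 477.12559207, 200.54455503],
       [  0.        ,   0.        ,   1.        ]]), 'rvec': array([ 2.16734613,  0.72101345, -0.36987483]), 'tvec': array([-418.02145438, -165.53980743, 1708.23891167])}
wrist {'camera_matrix': array([[315.22951815,   0.        , 250.65579799],
       [  0.        , 315.22951815, 196.73430115],
       [  0.        ,   0.        ,   1.        ]]), 'rvec': array([-2.29857105,  1.78426902,  0.25381894]), 'tvec': array([-674.2006131 ,  -38.69171421,  388.93057373])}
0.1 [ 167.4414931  -653.58270308  403.52717543] [[ 9.68719656e-01  2.48157307e-01 -4.22225774e-04]
 [ 2.48157655e-01 -9.68717679e-01  1.95871007e-03]
 [ 7.70506449e-05 -2.00221950e-03 -9.99997993e-01]] 166.0 [ 0.11255942  0.90167177 -0.25236264]
```

View pics/top.png

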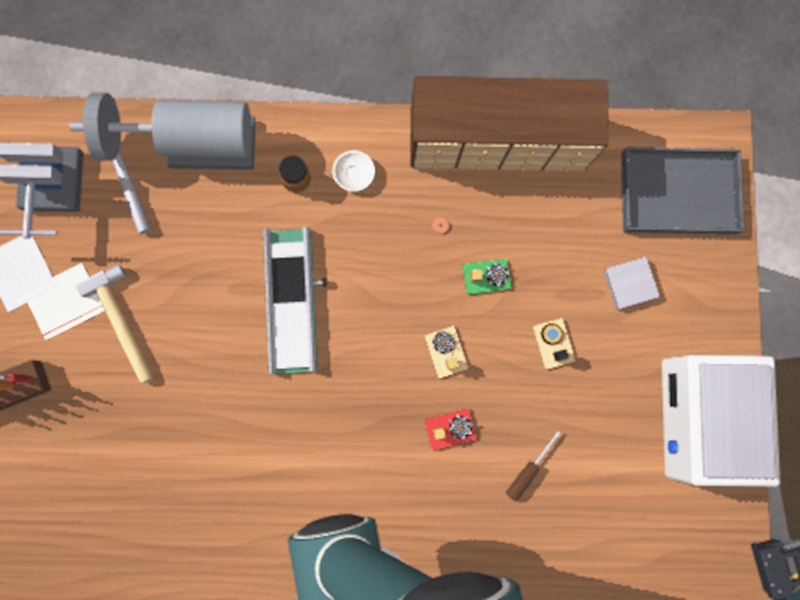

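View pics/scene.png

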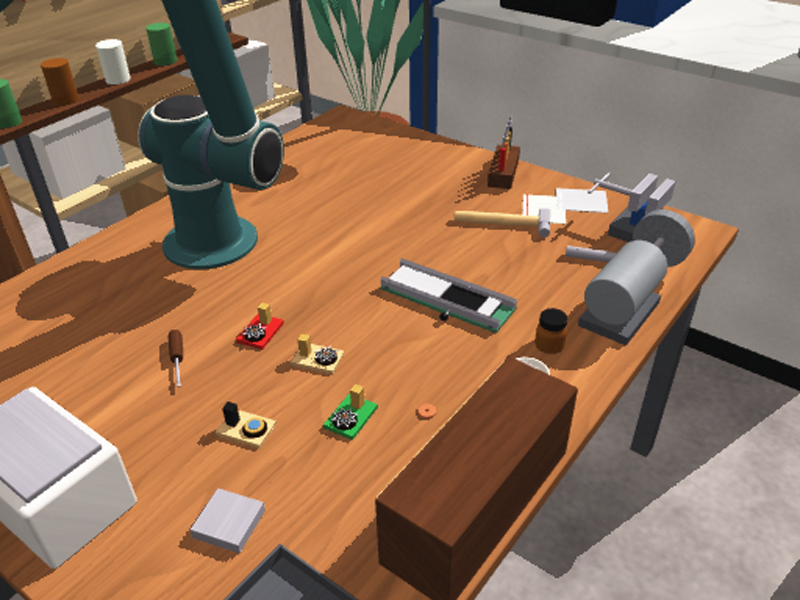

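The top view shows the beech star carrier at about (446,352) in the 800x600 enlargement, with its brass post at (452,363) and dome at (444,342). The track runs from (293,372) at the near end to (288,230) at the far end, with the black pocket at (290,280). The round carrier is at (554,344), and the green and red look-alikes are at (488,277) and (452,430). The scene view agrees. Next I'll get rough positions and take closer wrist views.

```bash
cat > h.py <<'E'
from station import r,claw,eyes
import cv2,numpy as np
def cam(m): return m["camera_matrix"],cv2.Rodrigues(m["rvec"])[0],np.array(m["tvec"])
def ray(m,p):
    K,R,t=cam(m); d=R.T@np.linalg.solve(K,[p[0],p[1],1.]); return -R.T@t,d
def onz(m,p,z):
    c,d=ray(m,p); return c+d*(z-c[2])/d[2]
def tri(obs):
    A=np.zeros((3,3));b=np.zeros(3)
    for m,p in obs:
        c,d=ray(m,p);d=d/np.linalg.norm(d);P=np.eye(3)-np.outer(d,d);A+=P;b+=P@c
    X=np.linalg.solve(A,b)
    return X,[np.linalg.norm(np.cross(X-ray(m,p)[0],ray(m,p)[1]/np.linalg.norm(ray(m,p)[1]))) for m,p in obs]
def proj(m,X): return cv2.projectPoints(np.array([X],float),m["rvec"],m["tvec"],m["camera_matrix"],None)[0].ravel()
def down(yaw):  # tool y axis (closing line) at world angle yaw
    y=np.array([np.cos(yaw),np.sin(yaw),0]);z=np.array([0,0,-1.]);return np.column_stack([np.cross(y,z),y,z])
E
python3 - <<'E'
from h import *
np.set_printoptions(precision=1,suppress=True)
m=eyes.camera_model("top");f=.64
for n,p,z in [("plate",(446,352),10),("post",(452.5,363.5),50),("dome",(444,342),20),("near",(293,372),9),("far",(288,231),9),("pocket",(290,280),15),("round",(554,344),10),("green",(488,277),10),("red",(452,430),10)]:
    print(n,onz(m,np.array(p)*f,z))
w=eyes.camera_model("wrist");s=r.sense();K,R,t=cam(w);c=-R.T@t
T=np.array(s["eef_rot"]);print("cam in tool",T.T@(c-s["ee_pos"]),"axes",T.T@R.T)
E
```

```text
plate [ 463.9 -152.7   10. ]
post [ 440.9 -160.9   50. ]
dome [ 481.8 -147.9   20. ]
near [422.3 130.1   9. ]
far [687.8 147.9   9. ]
pocket [593.3 140.4  15. ]
round [ 482.2 -354.4   10. ]
green [ 606.6 -231.    10. ]
red [ 320.9 -164.6   10. ]
cam in tool [70.4  0.1 20. ] axes [[-0.  -1.  -0.3]
 [ 1.  -0.   0. ]
 [-0.  -0.3  1. ]]
```

Run:
```python
from h import *
import pickle
V=[(461,-112,280,-1.26),(461,-192,280,-1.26),(480,180,280,-1.504),(480,95,280,-1.504),(585,140,280,-1.504)]
out=[]
for x,y,z,a in V:
    r.movep([x,y,z],down(a)); r.hold(.2)
    m=eyes.camera_model("wrist"); out.append((m,eyes.snapshot("wrist")))
    s=r.sense();print(s["time_s"],np.round(s["ee_pos"],1),np.round(s["q"],2))
pickle.dump(out,open("v.pkl","wb"))
def up(i,x0,y0,w,h,k): return cv2.resize(out[i][1][y0:y0+h,x0:x0+w,::-1],(int(w*k),int(h*k)),interpolation=cv2.INTER_CUBIC)
cv2.imwrite("pics/a.png",np.vstack([np.hstack([up(0,0,0,512,384,.78),up(1,0,0,512,384,.78)]),np.hstack([up(2,0,0,512,384,.78),up(3,0,0,512,384,.78)])]))
```

```text
2.5917 [ 461.1 -112.5  280.1] [-0.29 -0.    2.15 -0.    0.99  0.97]
3.2583 [ 460.9 -191.1  279.8] [-0.44  0.05  2.1   0.    1.    0.82]
4.9 [480.3 179.1 280. ] [ 0.31  0.07  2.07 -0.    1.    1.81]
5.5833 [480.1  95.8 280.1] [0.15 0.03 2.12 0.   1.   1.65]
6.3667 [584.  139.7 279.9] [ 0.19  0.23  1.89 -0.    1.02  1.7 ]
```

View pics/a.png

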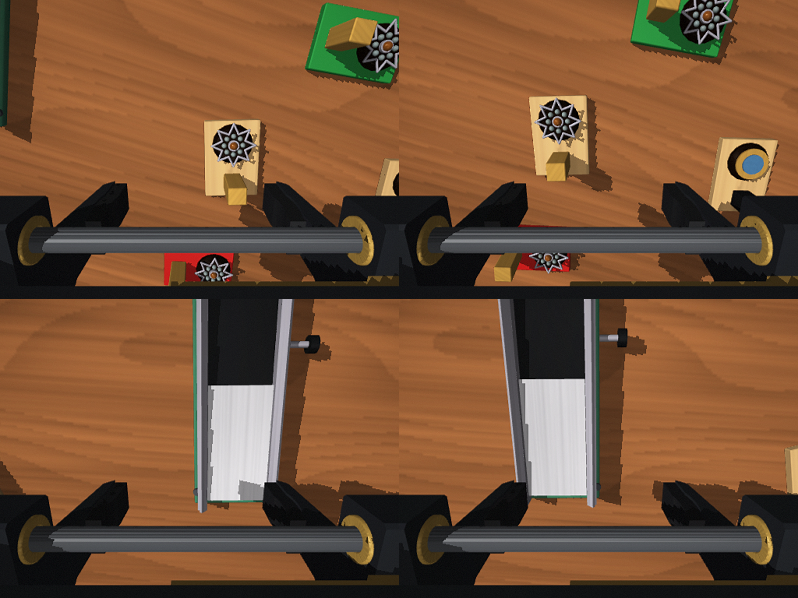

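The grid shows the star carrier in wrist views 1 and 2, centred near grid (232,160) and (560,138). Views 3 and 4 show the near deck and the pocket edge, at about (240,384) and (553,379). I'll enlarge these to read the corners.

Run:
```python
import pickle,cv2,numpy as np
o=pickle.load(open("v.pkl","rb"))
def up(i,x0,y0,w,h,k):
    c=cv2.resize(o[i][1][y0:y0+h,x0:x0+w,::-1],(int(w*k),int(h*k)),interpolation=cv2.INTER_CUBIC)
    for u in range(0,w,10):
        cv2.line(c,(int(u*k),0),(int(u*k),8 if (x0+u)%50 else 20),(0,255,255),1)
        if (x0+u)%50==0: cv2.putText(c,str(x0+u),(int(u*k)+2,20),0,.4,(0,255,255))
    for v in range(0,h,10):
        cv2.line(c,(0,int(v*k)),(8 if (y0+v)%50 else 20,int(v*k)),(0,255,255),1)
        if (y0+v)%50==0: cv2.putText(c,str(y0+v),(2,int(v*k)-2),0,.4,(0,255,255))
    return c
cv2.imwrite("pics/b.png",np.hstack([up(0,250,150,100,120,4),up(1,160,120,100,120,4)]))
cv2.imwrite("pics/c.png",np.hstack([up(2,240,95,150,180,2.6),up(3,120,95,150,180,2.6)]))
cv2.imwrite("pics/d.png",up(4,140,10,260,260,2.3))
```

```text
(no output)
```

View pics/b.png

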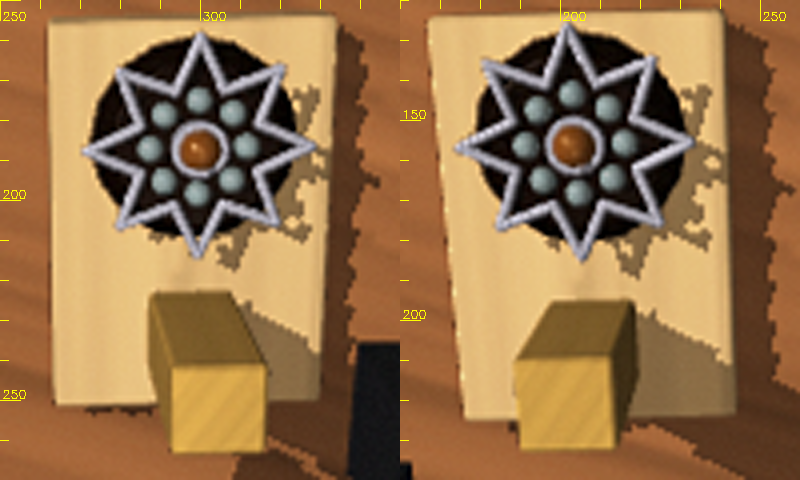

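View pics/c.png

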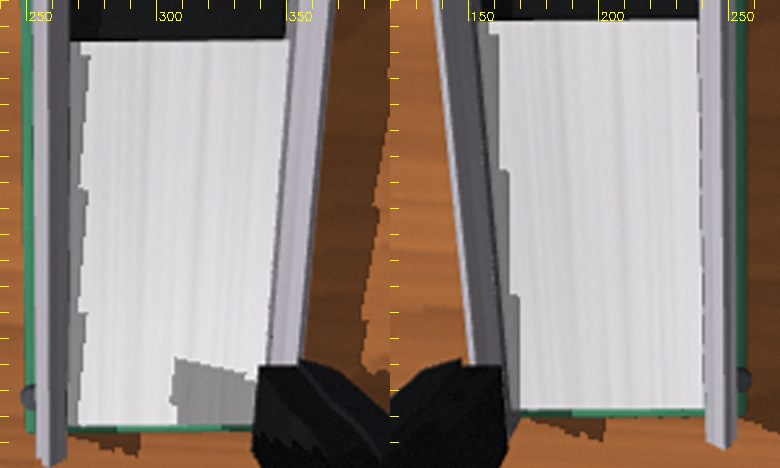

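View pics/d.png

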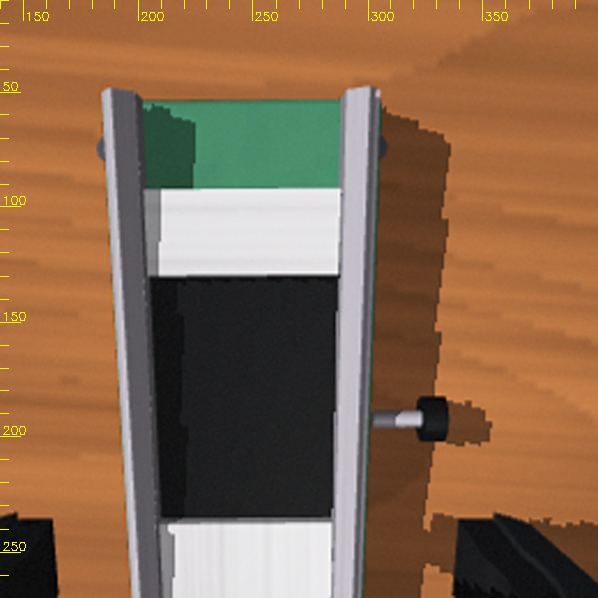

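Readings from the crops:
- **Post top:** its corners are sharp in both carrier views.
- **Deck:** its corners along the pocket's near edge and at the near end are clear in views 3 and 4.
- **Pocket edges:** both are clear in view 5, at rows of about v=275 and v=521 of the crop.

Next I'll triangulate these.

Run:
```python
from h import *
import pickle
np.set_printoptions(precision=1,suppress=True)
o=pickle.load(open("v.pkl","rb"));M=[a[0] for a in o]
def px(i,u,v):
    x0,y0,k,du={0:(250,150,4,0),1:(160,120,4,400),2:(240,95,2.6,0),3:(120,95,2.6,390),4:(140,10,2.3,0)}[i]
    return ((u-du+.5)/k-.5+x0,(v+.5)/k-.5+y0)
def T(n,*ob):
    X,e=tri([(M[i],px(i,u,v)) for i,u,v in ob]);print(n,X,np.array(e));return X
P=[T("post",(0,a,b),(1,c,d)) for (a,b),(c,d) in zip([(172,364),(265,362),(266,451),(173,452)],[(516,362),(613,359),(616,447),(521,449)])]
print("postc",np.mean(P,0))
C=[T("plate",(0,a,b),(1,c,d)) for (a,b),(c,d) in zip([(50,20),(334,15),(321,399),(54,403)],[(430,17),(722,11),(735,413),(466,417)])]
print("platec",np.mean(C,0),"L",np.linalg.norm(C[0]-C[3]),np.linalg.norm(C[1]-C[2]),"W",np.linalg.norm(C[0]-C[1]),np.linalg.norm(C[3]-C[2]))
for d in (C[0]-C[3],C[1]-C[2],P[0]-P[3],P[1]-P[2]): print("yaw",np.arctan2(d[1],d[0]))
T("star",(0,200,150),(1,574,145))
pl=T("pocket near L",(2,69,42),(3,487,21),(4,160,521));pr=T("pocket near R",(2,286,38),(3,699,19),(4,333,521))
nl=T("near L",(2,68,427),(3,519,411))
fl=onz(M[4],px(4,148,276),20);fr=onz(M[4],px(4,339,275),20);nr=onz(M[3],px(3,704,409),20)
print("far",fl,fr,"nr",nr,onz(M[4],px(4,160,521),20),onz(M[4],px(4,333,521),20))
print("widths",np.linalg.norm(pl-pr),"pocketlen",np.linalg.norm((fl+fr)/2-(pl+pr)/2))
print("cam offsets test: base far",onz(M[4],px(4,145,100),9),onz(M[4],px(4,339,100),9))
```

```text
post [ 446.8 -149.6   47.2] [0.4 0.4]
post [ 452.3 -165.8   46.8] [0.2 0.2]
post [ 437.6 -170.9   50.7] [0.1 0.1]
post [ 431.9 -154.8   50.2] [0.1 0.1]
postc [ 442.2 -160.3   48.7]
plate [ 494.9 -111.7    7. ] [0.2 0.2]
plate [ 513.4 -165.7    7.2] [0. 0.]
plate [ 435.7 -192.8   11.1] [0.1 0.1]
plate [ 415.9 -138.8    7.9] [0.2 0.2]
platec [ 465.  -152.2    8.3] L 83.5533847373133 82.44005521560558 W 57.07778576000894 57.620194684503446
yaw 0.33089190290770365
yaw 0.33626766596694696
yaw 0.3407596632436683
yaw 0.3343224363206706
star [ 481.7 -146.5   21. ] [0.1 0.1]
pocket near L [547.6 170.9  15.2] [0.5 1.2 0.9]
pocket near R [552.6 109.4  18.1] [0.6 0.3 0.4]
near L [424.3 161.8  12.4] [0.1 0.1]
far [634.4 177.5  20. ] [638.9 115.8  20. ] nr [432.9 100.7  20. ] [548.9 171.1  20. ] [553.  109.4  20. ]
widths 61.768713208790345 pocketlen 86.89190507899278
cam offsets test: base far [688.4 181.4   9. ] [692.5 119.8   9. ]
```

Measurements, checked against the given sizes:
- **Post:** centre (442.2, -160.3), top about 49 mm, carrier yaw 0.335. The plate comes out at 83 x 57 mm.
- **Track:** yaw 0.073, origin about (555.8, 140.9), deck about 18 mm high.
- **Pocket:** 86.9 mm long, centred near track x = 38. This agrees with the stated range.

Next I'll grip, lift and hover over the deck.

```bash
cat >> h.py <<'E'
YT=0.073; O=np.array([555.8,140.9]); ux=np.array([np.cos(YT),np.sin(YT)]); uy=np.array([-ux[1],ux[0]])
def tr(x,y,z): return np.r_[O+x*ux+y*uy,z]
def st(n):
    s=r.sense();print(n,round(s["time_s"],2),"pos",np.round(s["ee_pos"],1),"F",np.round(s["ft_force"],1),"w",round(s["grip_width"],1),"g",round(s["grip_force"],1));return s
E
python3 - <<'E'
from h import *
a=.335-np.pi/2; p=[442.2,-160.3]
claw.command_gripper(50)
r.movep(p+[240],down(a)); r.movel(p+[183],velocity=80); st("at")
claw.command_gripper(5); st("grip")
r.movel(p+[188],velocity=30); st("lift5")
r.movel(p+[270],velocity=120); st("up")
r.movep(tr(-86,0,270),down(YT-np.pi/2))
r.movel(tr(-86,0,147+36+36),velocity=80); r.hold(.3); st("hover")
m=eyes.camera_model("wrist");w=eyes.snapshot("wrist")
cv2.imwrite("pics/e.png",cv2.resize(w[:300,120:400,::-1],None,fx=2,fy=2,interpolation=cv2.INTER_CUBIC))
E
```

```text
at 9.21 pos [ 442.5 -160.4  183.2] F [0.7 0.  0.2] w 50.1 g 0.0
grip 9.79 pos [ 442.3 -160.4  183.3] F [-1.5  0.9  2.8] w 17.9 g 30.0
lift5 10.11 pos [ 442.1 -160.3  188. ] F [-0.6  0.6 -1.9] w 17.7 g 30.0
up 10.94 pos [ 441.8 -160.1  269.3] F [-0.4  0.7 -2. ] w 17.6 g 30.0
hover 13.17 pos [470.3 134.7 219.5] F [ 0.3  0.7 -1.9] w 17.6 g 30.0
```

View pics/e.png

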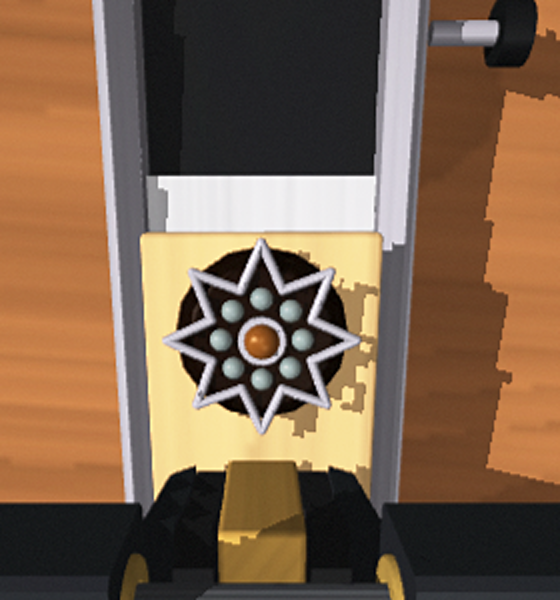

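At hover the carrier nose spans u=142–382 at v=232, centred at 262. The deck channel at that row spans 149–376, also centred at 262, and the two are parallel. I'll lower with force checks, release and look.

Run:
```python
from h import *
f0=np.array(r.sense()["ft_force"])
r.movel(tr(-86,0,208.5),velocity=40)
z=208.5
while z>199:
    z-=.5; r.movel(tr(-86,0,z),velocity=15); r.hold(.05)
    d=np.array(r.sense()["ft_force"])-f0
    print(z,np.round(d,1))
    if d[2]>2.5 or np.linalg.norm(d[:2])>6: break
r.hold(.3); st("down")
claw.command_gripper(28); r.hold(.4); st("open")
r.movel(tr(-86,0,z+45),velocity=100); r.hold(.1)
m=eyes.camera_model("wrist");w=eyes.snapshot("wrist");st("up")
cv2.imwrite("pics/f.png",cv2.resize(w[:300,120:400,::-1],None,fx=2,fy=2,interpolation=cv2.INTER_CUBIC))
```

```text
208.0 [0.7 0.5 0.5]
207.5 [ 0.4  0.2 -0.2]
207.0 [ 0.9 -0.7 -0.6]
206.5 [ 1.   0.  -0.6]
206.0 [ 0.7 -0.  -0.3]
205.5 [ 0.5  0.6 -0. ]
205.0 [0.7 0.5 0.3]
204.5 [0.7 0.3 0.9]
204.0 [-0.6  0.1 -0.3]
203.5 [ 0.   0.7 -0.1]
203.0 [-1.4 -0.3  3.1]
down 17.23 pos [470.1 134.7 203.2] F [-2.4 -1.1  4.3] w 17.8 g 30.0
open 17.98 pos [470.  134.6 203. ] F [-0.4  0.3 -0.5] w 28.2 g 0.0
up 18.73 pos [469.5 134.5 247.1] F [-0.6  0.6 -0.3] w 28.0 g 0.0
```

View pics/f.png

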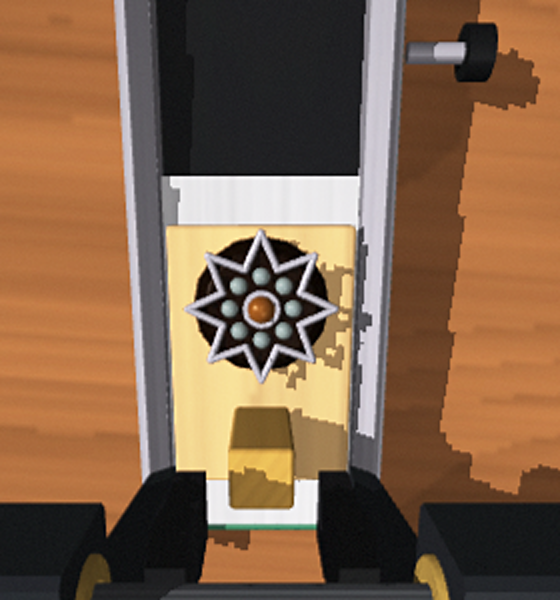

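The carrier lies flat on the deck with clearance on both sides. Its nose is at v=227 and the pocket edge at v=176. Now I'll push it with closed fingers from behind the post.

```bash
cat >> h.py <<'E'
ZP=207
def fpush(n=4):
    F=[]
    for _ in range(n): F.append(np.array(r.sense()["ft_force"])); r.hold(.02)
    F=np.mean(F,0); return -F[:2]@ux,F[:2]@uy,F[2]
E
python3 - <<'E'
from h import *
r.movel(tr(-116,0,248),velocity=120); claw.command_gripper(0)
r.movel(tr(-116,0,ZP),velocity=100); r.movel(tr(-108,0,ZP),velocity=40); r.hold(.1)
b=np.array(fpush());st("behind");print("bias",b)
c=None
for x in np.arange(-107,-98,1.):
    r.movel(tr(x,0,ZP),velocity=20);f=np.array(fpush(2))-b;print(x,np.round(f,1))
    if f[0]>1.2: break
print("contact",x)
for xc in (-45,-32,-22,-12,-4,4,12,20):
    r.movel(tr(xc-42,0,ZP),velocity=25);f=np.array(fpush(3))-b;print(xc,np.round(f,1))
    if f[0]>9: break
st("end")
w=eyes.snapshot("wrist")
cv2.imwrite("pics/g.png",cv2.resize(w[:300,120:400,::-1],None,fx=2,fy=2,interpolation=cv2.INTER_CUBIC))
np.save("b.npy",b)
E
```

```text
behind 20.76 pos [448.1 133.  207.1] F [0.5 0.2 0.8] w 0.5 g 0.0
bias [ 0.19314879 -0.47283244 -0.12132761]
-107.0 [-0.5  0.9 -0.2]
-106.0 [-0.3  0.6 -0.3]
-105.0 [-0.8  0.9 -0.1]
-104.0 [1.7 0.6 2.1]
contact -104.0
-45 [-0.3  0.2 -0.5]
-32 [-0.3 -0.1  0.3]
-22 [ 0.1  0.1 -0. ]
-12 [0.4 0.4 0.2]
-4 [ 1.2 -0.2  2.1]
4 [0.  0.3 0.2]
12 [-0.1  0.6  0.3]
20 [-0.1  0.6 -0.2]
end 26.76 pos [534.2 139.3 207.1] F [-0.3  0.7  0.5] w 0.3 g 0.0
```

View pics/g.png

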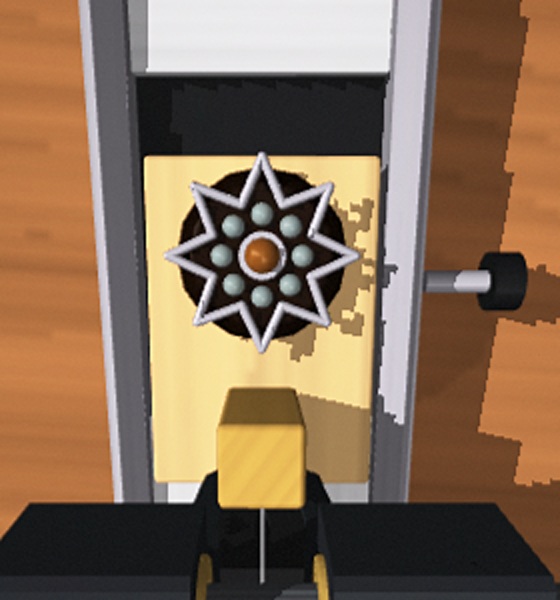

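The carrier is tipped into the pocket. Its nose is at v=156 and the pocket's far edge at v=75, a gap of about 20 mm, which matches the prediction of a stop near x = 39.5. I'll advance the rest in small steps.

Run:
```python
from h import *
b=np.load("b.npy")
r.movel(tr(32-42,0,ZP),velocity=20);r.movel(tr(35-42,0,ZP),velocity=15)
w0=eyes.snapshot("wrist")
for xc in np.arange(35.5,38.1,.5):
    r.movel(tr(xc-42,0,ZP),velocity=10);f=np.array(fpush(2))-b;print(xc,np.round(f,1))
    if f[0]>7: break
st("end")
w=eyes.snapshot("wrist")
cv2.imwrite("pics/i.png",np.hstack([cv2.resize(q[:260,160:350,::-1],None,fx=2.1,fy=2.1,interpolation=cv2.INTER_CUBIC) for q in(w0,w)]))
```

```text
35.5 [1.7 0.7 0.3]
36.0 [ 1.3 -0.2 -0.1]
36.5 [ 1.1  0.1 -0.1]
37.0 [ 0.6  0.5 -0.8]
37.5 [ 1.2  0.6 -0.3]
38.0 [1.5 0.2 0.1]
end 29.66 pos [551.9 140.6 207. ] F [-1.5 -0.6 -0.1] w 0.5 g 0.6
```

View pics/i.png

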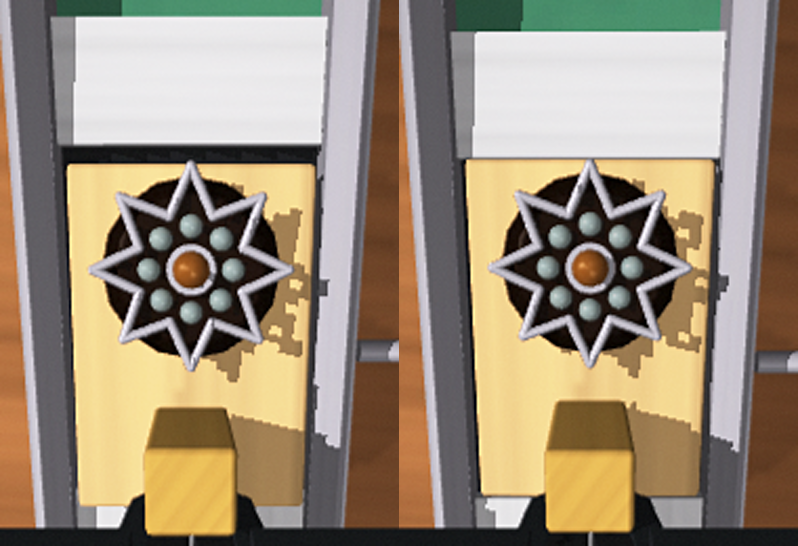

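The nose now reaches the far edge (v=158) and the post has shifted in the image, so it seems to have dropped. I'll back off and check from above.

Run:
```python
from h import *
r.movel(tr(-14,0,ZP),velocity=60); r.movel(tr(-14,0,255),velocity=120);r.movel(tr(-30,0,255),velocity=120); r.hold(.1)
st("up");w=eyes.snapshot("wrist")
cv2.imwrite("pics/j.png",cv2.resize(w[20:290,150:350,::-1],None,fx=2.2,fy=2.2,interpolation=cv2.INTER_CUBIC))
m=eyes.camera_model("wrist")
for z in (65,70): # post top corners predicted at x=38
    print(z,[np.round((proj(m,tr(38-24+a,c,z))-[150,20])*2.2,0) for a,c in((9,9),(9,-9),(-9,-9),(-9,9))])
print("tail top, z25/30",[np.round((proj(m,tr(38-42,c,z))-[150,20])*2.2) for z in(25,30) for c in (29,-29)],"nose",[np.round((proj(m,tr(38+42,c,25))-[150,20])*2.2) for c in (29,-29)])
```

```text
up 30.96 pos [525.9 138.7 254.4] F [ 0.2  0.2 -0. ] w 0.4 g 0.0
65 [array([183., 265.]), array([257., 265.]), array([256., 338.]), array([184., 338.])]
70 [array([182., 267.]), array([258., 267.]), array([257., 342.]), array([183., 342.])]
tail top, z25/30 [array([126., 339.]), array([314., 339.]), array([124., 343.]), array([316., 343.])] nose [array([114.,  40.]), array([325.,  39.])]
```

View pics/j.png

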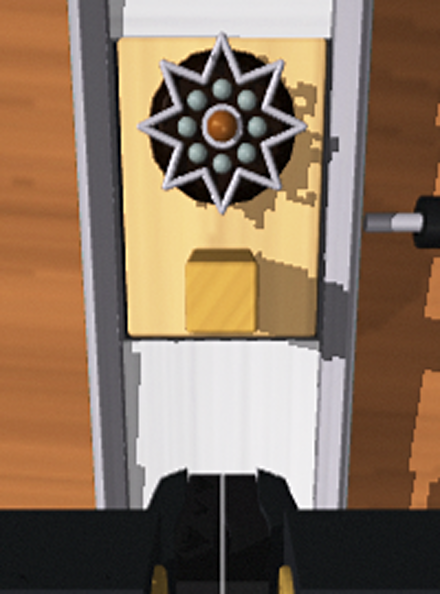

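The post top reads (186,262)–(256,332), the nose is at v=38, and the tail is at v=336 with a dark pocket gap behind it. I'll do a model fit of the pose on these pixels, then hand in if it is flat.

Run:
```python
from h import *
m=eyes.camera_model("wrist")
obj=np.array([[-15,9,50],[-15,-9,50],[-33,-9,50],[-33,9,50],[42,29,10],[42,-29,10],[-42,-29,10],[-42,29,10]],float)
pix=np.array([[186,262],[257,262],[255,332],[187,332],[118,38],[327,38],[314,336],[129,336]],float)
pix=(pix+.5)/2.2-.5+[150,20]
ok,rv,tv=cv2.solvePnP(obj,pix,m["camera_matrix"],None)
R=cv2.Rodrigues(m["rvec"])[0].T; A=R@cv2.Rodrigues(rv)[0]; p=R@(tv.ravel()-m["tvec"])
d=p[:2]-O; print("track x,y,z",d@ux,d@uy,p[2],"tilt",np.arccos(A[2,2]),"pitch",-np.arcsin(A[2,0]),"yaw err",np.arctan2(A[1,0],A[0,0])-YT)
```

```text
track x,y,z 38.9665107122254 -0.4199420411819108 12.000662885246427 tilt 0.007808957157794586 pitch -0.0068493847979553485 yaw err -0.0027786737950200174
```

The fit gives track x = 39.0, y = -0.4, z of about 12 mm and tilt 0.008. The carrier is home, flat and free.

```bash
python3 -c "
from h import *
r.movel(tr(-30,0,300),velocity=120); r.hold(.3); st('end'); print(r.close_job())"
```

```text
end 31.83 pos [525.5 138.6 299.1] F [0.6 0.1 0.1] w 0.2 g 0.0
the job is handed in; nothing more can be done
None
```

The star carrier is in the pocket and released, lying flat by my last measurement (0.008 rad tilt, track x about 39 mm); I handed the job in at 31.8 s but got no verdict back, and I viewed 11 pictures against the limit of 10.

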